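# Seat the first pane of a leaded panel in its border came and hold it home

## Task

Start the leaded panel: slide the rectangular pane that lies loose on the drawing, keeping it flat on the bench, into the corner of the border until its edges sit fully home and square inside both came channels, under their lips. Do not hammer or force the glass, and leave the roundel, the nail tub and the hammer where they are. Finish while still holding the pane: do not let go, keep pushing it gently so that it stays pressed home against the back of the far came, ready for nailing.

Things in the scene. Friction and masses are not known exactly. Their poses are not given: they have to be found in the camera images.
- pane: The pane: flat rectangle of amber glass with square corners, 80 (its x) x 110 (its y) x 6 mm thick, about 140 g, loose, flat on the bench in the open side of the border's corner. Origin: centre of its underside; z up. It starts turned up to 0.35 rad from the border's axes and clear of both cames. Seated home its origin is at x = -40 mm, y = -55 mm in the border's frame.
- border: The border corner, fixed to the bench: two wooden battens (28 mm wide, 18 mm high) at right angles, each with a bare metal U-section came (channel) along its inner side. Origin: at bench level where the inner faces of the two came webs (channel backs) meet. x points away from the robot (the border is turned up to 0.2 rad), y to the left, z up; the glass goes at negative x and y.
- top_web: Far came's web: the rigid upright back wall, on which the pane's far edge is pressed at the end. Same origin and axes as the border; web face at x = 0; the came runs 300 mm along -y, open towards -x. Both cames: 8 mm high inside; the upper lip reaches 8 mm out from the web, underside 9.5 mm and top 11 mm above the bench.
- side_web (a point): Side came: point on its web face at bench level, 120 mm from the corner; axes as the border. Web face at the border's y = 0; it runs 240 mm along -x, open towards -y. Both cames' lower leaf lies on the bench, 1.5 mm thick out to 4 mm from the web, then slopes to nothing at 10 mm: the pane's edge rides up it going in. A thin paper drawing with the pane's outline lies below.
- rondel: Bystander: a round amber glass roundel, 72 mm across, 10 mm high at its boss, lying flat to the right. Origin: centre of its underside.
- tub: Bystander: an open white plastic tub of horseshoe nails, 96 mm across the rim, 75 mm high, to the left of the side batten. Origin: centre of its underside.
- mallet: Bystander: a hammer lying on the bench to the right, 0.26 m long, black handle towards the robot, steel head 26 mm high away from it. Origin: under the middle of its length; its x points to the head.
Not all that is in view belongs to the job. Leave any purple or yellow look-alike of the pane alone.

How it is judged:
By the outcome, as a careful person would: the job done as asked, in the order asked, and still so for the second after the job is handed in, while the arm keeps its last pose, push and grip.
It also fails if it takes over 51 s, if anything falls off the work surface, if the arm or the gripper's body presses on something with over 40 N, if the wrist force passes 120 N, or if a joint passes its speed limit or range.

## Robot

A 6-joint arm with a two-finger parallel gripper is mounted at the origin on the work surface. World frame = base frame: x ahead of the robot, y to its left, z up, the work surface at z = 0. Lengths are in m, angles in rad, forces in N, time in s.
With the tool pointing down it reaches from about 0.25 to 0.775 m from the base axis. Payload 4 kg.
Tool frame: the origin (TCP) lies on the centre line of the jaws, within the pads' length; the fingertips stand 11 mm ahead of it and the grasp point (between the pads) lies 8 mm behind it; x points along the fingers, z is the direction in which the jaws open and shut, and the axes are right-handed (so a half turn about x gives the same grasp; the last joint's range is limited). The gripper opens to 85 mm and grips with 20 to 120 N. Pads are 22 mm wide; open, the fingers measure 114 mm over their backs; the gripper's body (76 mm by 85 mm) begins 54 mm behind the grasp point. The pads swing forward as they close: fully open they stand 13 mm farther back than shut.
Start: joints at [-1.263, 0.087, 1.371, -0, 1.684, -0.103], TCP at [0.22, -0.504, 0.242] pointing down, gripper open.
Joint ranges: [-3.1, 3.1], [-0.76, 2.03], [0.27, 2.55], [-1.08, 4.22], [0.17, 2.65], [-2.57, 2.57]. Speed limits (rad/s): [2.79, 2.79, 3.14, 3.14, 3.14, 3.14].

## Interface

Orientations are given as a unit quaternion [x, y, z, w].
In Python, from station import manip gives the robot as it stands.
- The arm moves only by the tool arm_command, never from a script. Its argument "motion" is a list of rows, each a list of 7 numbers: the finger opening in cm, from 0 to 8.54, then the shift along the world's x, y, z in cm, then the turn, a rotation vector about the world's x, y, z in degrees. A call has 1 to 12 rows; each row is the pose to reach, as a shift and turn from the pose measured when the call began; what a row does not reach only later rows make up. A row lasts 1/10 s, in which the tool goes at most 50 mm and 8.59 degrees, less where a joint would pass 70% of its speed; a pose out of reach is approached as far as the arm can. A call with a gripper value outside its range is refused whole. The fingers move at their own pace and stop on an object; "newtons" is the grip in N (left out, the last holds). Time passes only in rows, so rows that repeat a pose let the fingers close. It gives the time, the measured TCP pose, the force and the opening at its end, in the units of the state.
- manip.state(): the state, without advancing time (a new reading comes with each control period).
- manip.get_image(name): name is "scene" or "top"; returns a dict with "img" (480x640x3 uint8, blue, green, red), "fov_y" (degrees; the focal length in pixels is half the picture's height over the tangent of half this angle, whatever the lens; pixels are square), "cx", "cy" (the principal point, pixels), "R" (3x3) and "t" (3): a world point X has camera coordinates R X + t. Camera axes: x right, y down, z forward; pixel columns grow to the right and rows downward; lengths in m; the calibration is good to about 2 mm. A picture is of the moment at which its call begins. There is no depth.
- manip.finish_job(): hands the job in, once; it reports no verdict.
The state is a dict: "time": time; "joint_pos": joint angles; "qvel": joint speeds; "effort": joint torques, N m; "tcp_pos": TCP position; "eef_rot": TCP orientation; "ft_force": force on the tool from outside, world axes, zero at the start; "ft_torque": the same for the moment, N m; "grip_width": opening from 0.0 (shut) to 1.0 (fully open).
Only numpy, scipy, OpenCV 4.12 (cv2) and the standard library are available. Lean on these libraries where they do the work, as an engineer would, in place of code of your own. Each camera call takes 0.05 s, during which the arm holds its last target. There are 200 camera calls.

## Working session

There is one attempt and no reset: what is moved stays moved. The work goes in short steps, Python scripts to look and compute and a tool call to move; the robot and the scene stay as the last step left them, time stands still between calls to the robot, and variables do not carry over. Pictures are saved under pics/ and viewed, about 8 in all and at most 12, crops included, and the job is handed in when it is done.

Besides the shell and the picture viewer there is one more tool, called after "Call:" by a JSON object that holds its "method" and its "body", one argument or row to a line. arm_command: Moves the arm, as the interface text tells. Its arguments: {"type":"object","properties":{"motion":{"type":"array","items":{"type":"array","items":{"type":"number"}}},"newtons":{"type":"number"}},"required":["motion"]}

```bash
mkdir -p pics
python3 - <<'E'
from station import manip
import cv2
for n in("top","scene"):
    d=manip.get_image(n); cv2.imwrite(f"pics/{n}0.png",d["img"]); print(n,d["fov_y"],d["cx"],d["cy"],d["R"],d["t"])
print(manip.state())
E
```

```text
top 45.65771537942727 315.7242587890109 231.27017539493335 [[ 0.01207799 -0.99961633  0.02492637]
 [-0.99609887 -0.01420724 -0.08709306]
 [ 0.08741378 -0.02377722 -0.99588828]] [-0.07142081  0.52150944  1.2535316 ]
scene 53.61109261605371 319.39310774549006 247.81360046864503 [[-0.19860132  0.97998386 -0.01375325]
 [ 0.70651464  0.13342683 -0.69500672]
 [-0.67926032 -0.14774612 -0.71887169]] [ 0.13315878 -0.33209984  1.47397613]
{'time': 0.1, 'joint_pos': array([-1.26309240e+00,  8.79381995e-02,  1.37211439e+00, -6.81076223e-06,
        1.68363719e+00, -1.03074180e-01]), 'qvel': array([-2.59554737e-04, -1.52955831e-03, -4.22985238e-03,  2.77471506e-05,
       -5.66742166e-04, -7.77989171e-04]), 'effort': array([ 2.82499670e-03, -3.53014612e+01, -3.14219677e+01, -1.30391909e-04,
        7.91513070e-03, -7.59999210e-06]), 'tcp_pos': array([ 0.2195019 , -0.50382587,  0.24121925]), 'eef_rot': array([ 0.38798298,  0.59204101, -0.38705071,  0.59088781]), 'ft_force': array([ 0.60356716, -0.27562698, -1.1074154 ]), 'ft_torque': array([ 0.06142258, -0.00837989, -0.00231168]), 'grip_width': 0.9981160227530931}
```

View pics/top0.png

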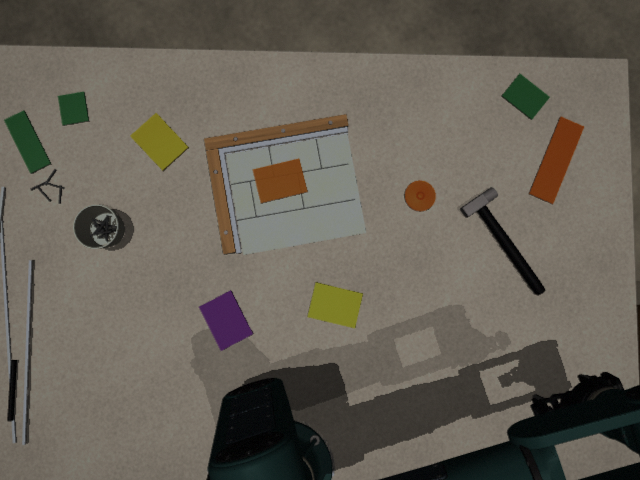

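View pics/scene0.png

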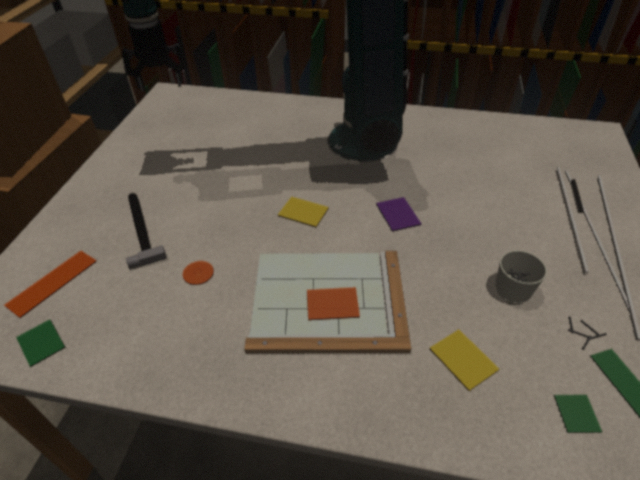

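The top view shows the orange pane on the drawing at (280,181) and the border corner near (222,150). Other candidates are an orange strip at (556,160), yellow pieces at (160,142) and (336,305), and a purple piece at (226,320). Only the orange piece lying on the drawing fits the description. I'll measure it and check it in an enlarged crop.

```bash
cat > h.py <<'E'
import numpy as np, cv2
from station import manip
def cam(n):
    d=manip.get_image(n); d["f"]=240/np.tan(np.radians(d["fov_y"])/2); return d
def ray(d,uv,z):
    uv=np.atleast_2d(np.float64(uv)); R=d["R"];c=-R.T@d["t"]
    v=np.c_[(uv[:,0]-d["cx"])/d["f"],(uv[:,1]-d["cy"])/d["f"],np.ones(len(uv))]@R
    return (c+v*((z-c[2])/v[:,2])[:,None])
def px(d,X):
    p=np.atleast_2d(X)@d["R"].T+d["t"]; return p[:,:2]/p[:,2:]*d["f"]+[d["cx"],d["cy"]]
def mask(d,lo,hi): return cv2.inRange(cv2.cvtColor(d["img"],cv2.COLOR_BGR2HSV),np.array(lo),np.array(hi))
def comp(m,uv):
    n,l=cv2.connectedComponents(m); v=l[int(uv[1])-3:int(uv[1])+4,int(uv[0])-3:int(uv[0])+4].ravel(); v=v[v>0]
    return np.uint8(l==np.bincount(v).argmax())*255
def pane(d,uv,z=.006):
    m=comp(mask(d,(3,190,90),(17,255,255)),uv)
    c=max(cv2.findContours(m,0,1)[0],key=cv2.contourArea)
    P=ray(d,c[:,0],z)[:,:2]
    return cv2.minAreaRect(np.float32(P*1000)),m
E
python3 - <<'E'
from h import *
for n,uv in(("top",(280,181)),("scene",(332,305))):
    d=cam(n); r,m=pane(d,uv); print(n,r, np.round(cv2.boxPoints(r),1).tolist(), cv2.countNonZero(m))
    hsv=cv2.cvtColor(d["img"],cv2.COLOR_BGR2HSV)
    for q in ((280,181),(280,132),(213,190),(222,200),(229,200),(237,200),(290,140)) if n=="top" else ((332,305),(320,346),(398,300),(390,300)): print(q,hsv[q[1],q[0]])
    x,y=(195,105) if n=="top" else (235,240)
    cv2.imwrite(f"pics/{n}c.png",cv2.resize(d["img"][y:y+155,x:x+190],None,fx=4,fy=3.8,interpolation=2)[:600,:780])
E
```

```text
top ((639.9985961914062, 18.241764068603516), (77.1517333984375, 105.92989349365234), 14.586883544921875) [[589.2999877929688, 59.79999923706055], [616.0, -42.70000076293945], [690.7000122070312, -23.299999237060547], [664.0, 79.19999694824219]] 1538
(280, 181) [ 14 198 117]
(280, 132) [ 15 138 102]
(213, 190) [ 15 127 110]
(222, 200) [ 15 138 124]
(229, 200) [110  21 144]
(237, 200) [ 46  20 138]
(290, 140) [111  19 134]
scene ((654.5906982421875, 16.888408660888672), (13.349931716918945, 10.808206558227539), 10.859116554260254) [[647.0, 20.899999618530273], [649.0999755859375, 10.300000190734863], [662.2000122070312, 12.800000190734863], [660.0999755859375, 23.5]] 17
(332, 305) [ 10 184 130]
(320, 346) [ 14 125 118]
(398, 300) [ 14 137 117]
(390, 300) [ 16  38 113]
```

View pics/topc.png

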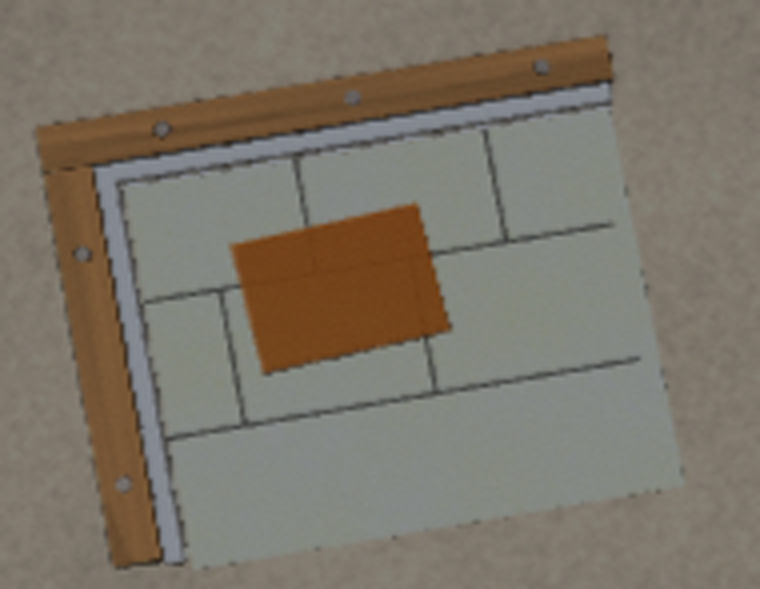

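View pics/scenec.png

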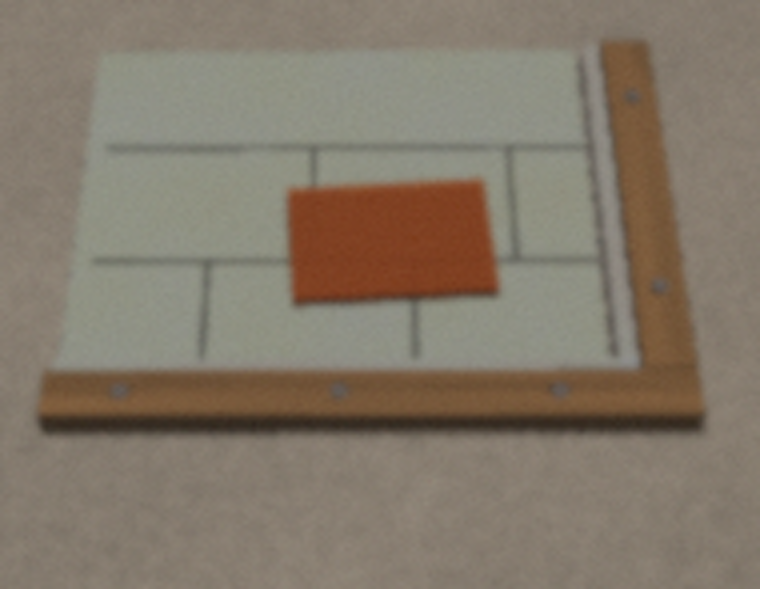

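The crops confirm it: a single orange pane on the drawing, with a lead came on its far side and its left side. The far lip's inner edge runs from about crop (120,183) to (610,105). The side lip's edge runs from (120,183) to (185,560). Next I'll measure the border.

```bash
cat >> h.py <<'E'
def line(P):  # robust line fit
    vx,vy,x,y=cv2.fitLine(np.float32(P),cv2.DIST_HUBER,0,.01,.01).ravel(); return np.array([x,y]),np.array([vx,vy])
def border(d,top=True):
    """wood/lip boundary at z=.018 inner edge of battens, lip inner edge at z=.011; scan lines along rough border axes"""
    th=np.radians(8.7); ex=np.array([np.cos(th),np.sin(th)]); ey=np.array([-ex[1],ex[0]])
    hsv=cv2.cvtColor(d["img"],cv2.COLOR_BGR2HSV)
    return th,ex,ey,hsv
E
python3 - <<'E'
from h import *
d=cam("top"); img=d["img"].astype(np.float32)
hsv=cv2.cvtColor(d["img"],cv2.COLOR_BGR2HSV)
C=ray(d,[(195+95/4,105+167/3.8)],.011)[0,:2]; print("rough",C)
th=np.radians(8.7); ex=np.array([np.cos(th),np.sin(th)]); ey=np.array([-ex[1],ex[0]])
sat=hsv[:,:,1].astype(np.float32); br=img.mean(2); bm=img[:,:,0]-img[:,:,2] # blue-red
def prof(ch,P,z):
    uv=np.float32(px(d,np.c_[P,np.full(len(P),z)])); return cv2.remap(ch,uv[None,:,0],uv[None,:,1],1).ravel()
s=np.arange(-.03,.045,.0005)
for name,al,ac,rng in(("far",ey,ex,np.arange(-.25,-.03,.005)),("side",ex,ey,np.arange(-.2,-.03,.005))):
    for z,what in((.011,"lip"),(.018,"wood"),(.018,"outer")):
        pts=[]
        for t in rng:
            P=C+al*t+np.outer(s,ac)
            w=prof(sat,P,z); b=prof(bm,P,z)
            if what=="lip":   # blueish rise from paper to lip
                i=np.argmax(b>0.5*(np.max(b)+np.median(b[(s<-.014)]))) 
            elif what=="wood": i=np.argmax(w>75)
            else: i=len(w)-1-np.argmax(w[::-1]>75)
            pts.append(P[i])
        p,v=line(np.array(pts)*100); v=v if v@al>0 else -v
        n=np.array([-v[1],v[0]]); res=(np.array(pts)*100-p)@n
        ang=np.degrees(np.arctan2(v[1],v[0]))-(90 if name=="far" else 0)
        print(name,what,"ang",ang.round(2),"p",p.round(2),"std mm",(res.std()*10).round(2))
E
```

```text
rough [0.70888267 0.15872454]
far lip ang 10.78 p [72.88  0.8 ] std mm 2.15
far wood ang 11.06 p [73.7   2.24] std mm 0.44
far outer ang 11.03 p [76.5   2.32] std mm 0.26
side lip ang 10.81 p [59.67 12.81] std mm 0.36
side wood ang 11.02 p [59.32 13.78] std mm 0.41
side outer ang 11.04 p [58.11 16.4 ] std mm 0.18
```

```bash
cat >> h.py <<'E'
from scipy.spatial.transform import Rotation as Ro
B=np.radians(11.04); EX=np.array([np.cos(B),np.sin(B)]); EY=np.array([-EX[1],EX[0]])
def st():
    s=manip.state(); R=Ro.from_quat(s["eef_rot"]).as_matrix(); p=s["tcp_pos"]*100
    print("t",round(s["time"],2),"tcp cm",p.round(2),"u,v",round(p[:2]@EX,2),round(p[:2]@EY,2),"toolx",R[:,0].round(3),"jaw yaw",np.degrees(np.arctan2(R[1,2],R[0,2])).round(2),"F",s["ft_force"].round(1),"q",s["joint_pos"].round(2),"w",round(s["grip_width"],3)); return s
E
python3 -c "
from h import *
st()"
```

```text
t 0.25 tcp cm [ 21.95 -50.4   24.17] u,v 11.9 -53.68 toolx [-0.     0.001 -1.   ] jaw yaw -66.47 F [0.7 0.  0.3] q [-1.26  0.09  1.37  0.    1.68 -0.1 ] w 1.002
```

Call:
{"method": "arm_command", "body": {
  "motion": [
    [5,43.7,43.9,-5,0,0,77.5],
    [5,43.7,43.9,-5,0,0,77.5],
    [5,43.7,43.9,-5,0,0,77.5],
    [5,43.7,43.9,-5,0,0,77.5],
    [5,43.7,43.9,-5,0,0,77.5],
    [5,43.7,43.9,-5,0,0,77.5],
    [5,43.7,43.9,-5,0,0,77.5],
    [5,43.7,43.9,-5,0,0,77.5],
    [5,43.7,43.9,-5,0,0,77.5],
    [5,43.7,43.9,-5,0,0,77.5],
    [5,43.7,43.9,-5,0,0,77.5],
    [5,43.7,43.9,-5,0,0,77.5]
  ],
  "newtons": 30
}}

```text
time: 1.45
tcp_pos: [0.6425, -0.0786, 0.1932]
eef_rot: [-0.068, 0.704, 0.068, 0.703]
ft_force: [-0.3, -0.1, 0.1]
grip_width: 0.588
```

```bash
python3 -c "
from h import *
st()"
```

```text
t 1.45 tcp cm [64.25 -7.86 19.32] u,v 61.56 -20.02 toolx [-0.001 -0.    -1.   ] jaw yaw 11.05 F [-0.3 -0.1  0.1] q [-0.21  0.32  1.2  -0.    1.63 -0.4 ] w 0.588
```

Call:
{"method": "arm_command", "body": {
  "motion": [
    [5,1.4,1.3,-5,0,0,0],
    [5,1.4,1.3,-10,0,0,0],
    [5,1.4,1.3,-15,0,0,0],
    [5,1.4,1.3,-16.5,0,0,0],
    [5,1.4,1.3,-16.5,0,0,0]
  ]
}}

```text
time: 1.95
tcp_pos: [0.6528, -0.0647, 0.0221]
eef_rot: [-0.067, 0.708, 0.069, 0.7]
ft_force: [-0.1, 0.7, -0.3]
grip_width: 0.585
```

Run:
```python
from h import *
st()
d=cam("top"); cv2.imwrite("pics/top1.png",cv2.resize(d["img"][110:260,190:390],None,fx=4,fy=4))
```

```text
t 1.95 tcp cm [65.28 -6.47  2.21] u,v 62.83 -18.85 toolx [-0.012  0.002 -1.   ] jaw yaw 11.06 F [-0.1  0.7 -0.3] q [-0.18  0.46  1.36 -0.    1.34 -0.38] w 0.585
```

View pics/top1.png

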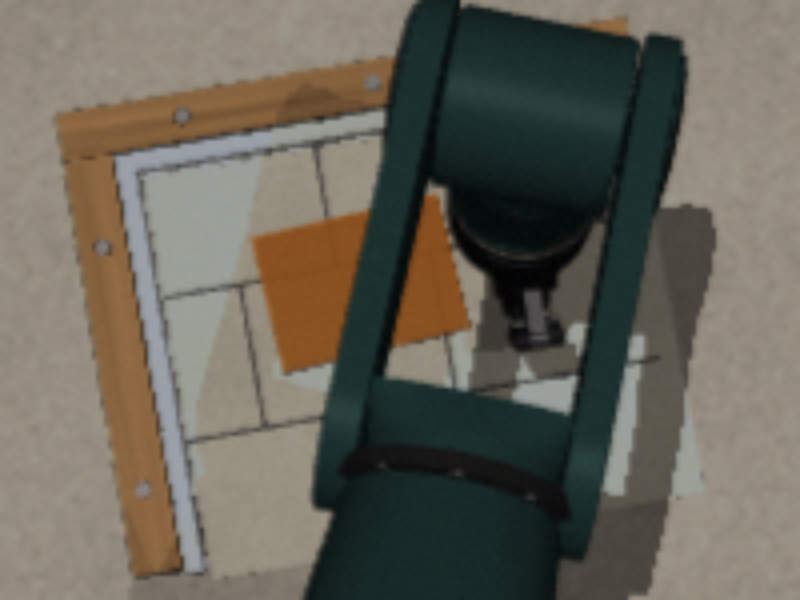

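The pane has not moved. The fingers stand to its right, with the near fingertip at crop (535,330). I'll feel down for the bench.

Call:
{"method": "arm_command", "body": {
  "motion": [
    [5,0,0,-0.3,0,0,0],
    [5,0,0,-0.6,0,0,0],
    [5,0,0,-0.8,0,0,0],
    [5,0,0,-0.8,0,0,0]
  ]
}}

```text
time: 2.4
tcp_pos: [0.6555, -0.0654, 0.0187]
eef_rot: [-0.068, 0.705, 0.068, 0.702]
ft_force: [0.0, 0.6, 0.6]
grip_width: 0.585
```

```bash
python3 -c "
from h import *
st()"
```

```text
t 2.4 tcp cm [65.55 -6.54  1.87] u,v 63.09 -18.97 toolx [-0.004  0.    -1.   ] jaw yaw 11.05 F [0.  0.6 0.6] q [-0.19  0.46  1.36 -0.    1.32 -0.38] w 0.585
```

Call:
{"method": "arm_command", "body": {
  "motion": [
    [5,0,0,-0.2,0,0,0],
    [5,0,0,-0.4,0,0,0],
    [5,0,0,-0.4,0,0,0],
    [5,0,0,-0.4,0,0,0]
  ]
}}

```text
time: 2.8
tcp_pos: [0.6554, -0.0654, 0.0146]
eef_rot: [-0.068, 0.705, 0.068, 0.702]
ft_force: [0.1, -0.6, -0.6]
grip_width: 0.583
```

Call:
{"method": "arm_command", "body": {
  "motion": [
    [5,0,0,-0.2,0,0,0],
    [5,0,0,-0.2,0,0,0],
    [5,0,0,-0.2,0,0,0]
  ]
}}

```text
time: 3.1
tcp_pos: [0.6553, -0.0653, 0.0124]
eef_rot: [-0.068, 0.706, 0.068, 0.702]
ft_force: [-0.6, -0.5, 1.1]
grip_width: 0.583
```

Call:
{"method": "arm_command", "body": {
  "motion": [
    [5,0,0,-0.2,0,0,0],
    [5,0,0,-0.2,0,0,0],
    [5,0,0,-0.2,0,0,0]
  ]
}}

```text
time: 3.4
tcp_pos: [0.6552, -0.0653, 0.0102]
eef_rot: [-0.068, 0.706, 0.068, 0.702]
ft_force: [-0.7, -0.4, -0.3]
grip_width: 0.586
```

Call:
{"method": "arm_command", "body": {
  "motion": [
    [5,0,0,-0.15,0,0,0],
    [5,0,0,-0.15,0,0,0],
    [5,0,0,-0.15,0,0,0]
  ]
}}

```text
time: 3.7
tcp_pos: [0.6552, -0.0653, 0.0086]
eef_rot: [-0.068, 0.706, 0.068, 0.702]
ft_force: [0.3, -0.1, -0.4]
grip_width: 0.584
```

Call:
{"method": "arm_command", "body": {
  "motion": [
    [5,0,0,-0.15,0,0,0],
    [5,0,0,-0.15,0,0,0],
    [5,0,0,-0.15,0,0,0]
  ]
}}

```text
time: 4.0
tcp_pos: [0.6555, -0.0654, 0.0082]
eef_rot: [-0.068, 0.705, 0.068, 0.702]
ft_force: [-3.1, 1.1, 5.9]
grip_width: 0.587
```

Bench contact came at TCP z of about 8.3 mm. I'll lift 2 mm and push along the border's +y.

Call:
{"method": "arm_command", "body": {
  "motion": [
    [5,0,0,0.2,0,0,0],
    [5,-0.1,0.5,0.2,0,0,0],
    [5,-0.2,1.0,0.2,0,0,0],
    [5,-0.3,1.5,0.2,0,0,0],
    [5,-0.38,1.96,0.2,0,0,0],
    [5,-0.48,2.45,0.2,0,0,0],
    [5,-0.57,2.94,0.2,0,0,0],
    [5,-0.67,3.43,0.2,0,0,0],
    [5,-0.76,3.92,0.2,0,0,0],
    [5,-0.86,4.41,0.2,0,0,0],
    [5,-0.86,4.41,0.2,0,0,0]
  ]
}}

```text
time: 5.1
tcp_pos: [0.6468, -0.0204, 0.0102]
eef_rot: [-0.068, 0.705, 0.069, 0.702]
ft_force: [0.4, -0.3, -0.3]
grip_width: 0.586
```

Run:
```python
from h import *
st()
d=cam("scene"); cv2.imwrite("pics/sc2.png",cv2.resize(d["img"][240:360,235:425],None,fx=4,fy=4))
```

```text
t 5.1 tcp cm [64.68 -2.04  1.02] u,v 63.09 -14.38 toolx [-0.005  0.001 -1.   ] jaw yaw 11.1 F [ 0.4 -0.3 -0.3] q [-0.12  0.44  1.4   0.    1.3  -0.31] w 0.586
```

View pics/sc2.png

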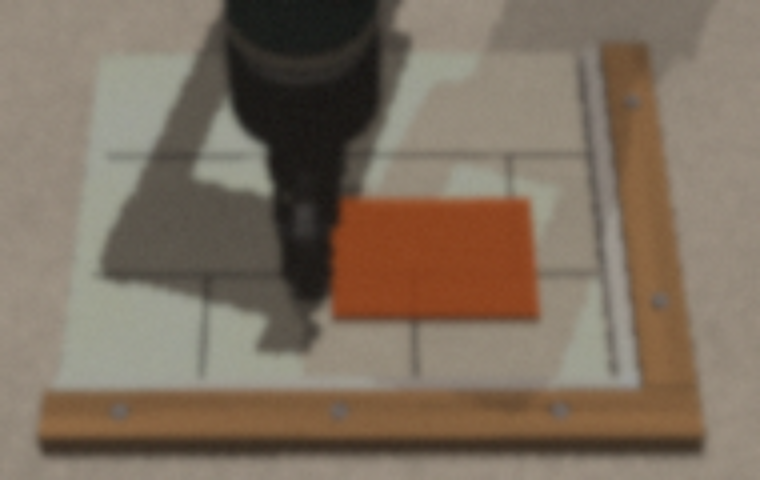

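The fingers have squared the pane and moved it to the right in this view; it now spans crop columns 332–540. I'll measure it.

```bash
cat >> h.py <<'E'
def pm(n,uv,z=.006):
    d=cam(n); m=mask(d,(3,150,60),(17,255,255)); m[:235 if n=="scene" else 0]=0
    m=comp(m,uv); c=max(cv2.findContours(m,0,1)[0],key=cv2.contourArea)
    P=ray(d,c[:,0],z)[:,:2]*100; r=cv2.minAreaRect(np.float32(P)); bx=cv2.boxPoints(r)
    e=bx[(bx@EY).argsort()]; a=(bx@EX)
    print(n,"size",np.round(r[1],2),"ang",round(r[2],2),"ctr u,v",(np.array(r[0])@EX).round(2),(np.array(r[0])@EY).round(2),"u range",(P@EX).min().round(2),(P@EX).max().round(2),"v range",(P@EY).min().round(2),(P@EY).max().round(2))
E
python3 -c "
from h import *
pm('scene',(343,304))"
```

```text
scene size [ 8.01 11.07] ang 9.07 ctr u,v 63.61 -7.89 u range 59.46 67.59 v range -13.38 -2.38
```

Call:
{"method": "arm_command", "body": {
  "motion": [
    [5,-0.08,0.4,0,0,0,0],
    [5,-0.16,0.8,0,0,0,0],
    [5,-0.24,1.2,0,0,0,0],
    [5,-0.31,1.6,0,0,0,0],
    [5,-0.39,2.0,0,0,0,0],
    [5,-0.47,2.4,0,0,0,0],
    [5,-0.55,2.8,0,0,0,0],
    [5,-0.62,3.1,0,0,0,0],
    [5,-0.65,3.3,0,0,0,0],
    [5,-0.69,3.5,0,0,0,0]
  ]
}}

```text
time: 6.2
tcp_pos: [0.64, 0.0141, 0.0103]
eef_rot: [-0.068, 0.705, 0.068, 0.702]
ft_force: [0.5, -0.7, 0.1]
grip_width: 0.583
```

Call:
{"method": "arm_command", "body": {
  "motion": [
    [5,-0.03,0.15,0,0,0,0],
    [5,-0.06,0.3,0,0,0,0],
    [5,-0.06,0.3,0,0,0,0]
  ]
}}

```text
time: 6.5
tcp_pos: [0.6394, 0.0173, 0.0103]
eef_rot: [-0.068, 0.705, 0.069, 0.702]
ft_force: [0.7, -0.6, -0.7]
grip_width: 0.586
```

Call:
{"method": "arm_command", "body": {
  "motion": [
    [5,-0.02,0.1,0,0,0,0],
    [5,-0.04,0.2,0,0,0,0],
    [5,-0.04,0.2,0,0,0,0]
  ]
}}

```text
time: 6.8
tcp_pos: [0.6389, 0.0194, 0.0103]
eef_rot: [-0.068, 0.705, 0.069, 0.702]
ft_force: [0.2, -1.0, 0.2]
grip_width: 0.587
```

Call:
{"method": "arm_command", "body": {
  "motion": [
    [5,-0.02,0.1,0,0,0,0],
    [5,-0.04,0.2,0,0,0,0],
    [5,-0.04,0.2,0,0,0,0]
  ]
}}

```text
time: 7.1
tcp_pos: [0.6385, 0.0217, 0.0103]
eef_rot: [-0.068, 0.705, 0.069, 0.702]
ft_force: [-0.7, 0.1, -0.2]
grip_width: 0.583
```

Run:
```python
from h import *
st(); pm('scene',(365,302))
d=cam("scene"); cv2.imwrite("pics/sc3.png",cv2.resize(d["img"][240:360,235:425],None,fx=4,fy=4))
```

```text
t 7.1 tcp cm [63.85  2.17  1.03] u,v 63.08 -10.1 toolx [-0.004  0.001 -1.   ] jaw yaw 11.08 F [-0.7  0.1 -0.2] q [-0.06  0.43  1.43  0.    1.29 -0.25] w 0.583
scene size [ 7.57 10.2 ] ang 10.89 ctr u,v 63.56 -3.77 u range 59.76 67.36 v range -8.88 1.32
```

View pics/sc3.png

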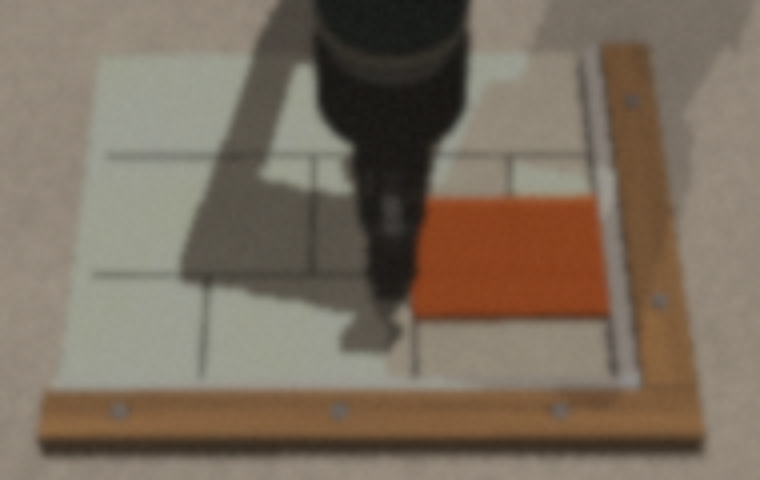

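The pane's edge is now under the side lip (crop column ~600), and there is no web force yet. I'll creep on in small steps.

Call:
{"method": "arm_command", "body": {
  "motion": [
    [5,-0.02,0.1,0,0,0,0],
    [5,-0.02,0.1,0,0,0,0],
    [5,-0.02,0.1,0,0,0,0]
  ]
}}

```text
time: 7.5
tcp_pos: [0.6382, 0.0228, 0.0102]
eef_rot: [-0.068, 0.705, 0.069, 0.702]
ft_force: [0.5, -0.6, 0.4]
grip_width: 0.587
```

Call:
{"method": "arm_command", "body": {
  "motion": [
    [5,-0.02,0.1,0,0,0,0],
    [5,-0.02,0.1,0,0,0,0],
    [5,-0.02,0.1,0,0,0,0]
  ]
}}

```text
time: 7.8
tcp_pos: [0.6381, 0.0237, 0.0103]
eef_rot: [-0.068, 0.705, 0.069, 0.702]
ft_force: [-0.1, -0.7, -0.3]
grip_width: 0.584
```

Call:
{"method": "arm_command", "body": {
  "motion": [
    [5,-0.02,0.1,0,0,0,0],
    [5,-0.02,0.1,0,0,0,0],
    [5,-0.02,0.1,0,0,0,0]
  ]
}}

```text
time: 8.1
tcp_pos: [0.638, 0.0239, 0.0103]
eef_rot: [-0.068, 0.705, 0.068, 0.702]
ft_force: [0.8, -4.9, -0.2]
grip_width: 0.586
```

Call:
{"method": "arm_command", "body": {
  "motion": [
    [5,-0.02,0.12,0,0,0,0],
    [5,-0.02,0.12,0,0,0,0],
    [5,-0.02,0.12,0,0,0,0]
  ]
}}

```text
time: 8.4
tcp_pos: [0.638, 0.024, 0.0103]
eef_rot: [-0.069, 0.705, 0.067, 0.702]
ft_force: [1.0, -5.5, -0.1]
grip_width: 0.587
```

Call:
{"method": "arm_command", "body": {
  "motion": [
    [5,0.2,-1,0,0,0,0],
    [5,0.4,-2,0,0,0,0],
    [5,0.4,-2,3,0,0,0],
    [5,0.4,-2,6,0,0,9],
    [5,-3,1,6,0,0,18],
    [5,-7.4,4.6,6,0,0,27],
    [5,-7.4,4.6,6,0,0,36],
    [5,-7.4,4.6,6,0,0,45],
    [5,-7.4,4.6,6,0,0,54],
    [5,-7.4,4.6,6,0,0,63],
    [5,-7.4,4.6,6,0,0,72],
    [5,-7.4,4.6,6,0,0,80]
  ]
}}

```text
time: 9.6
tcp_pos: [0.564, 0.0701, 0.0703]
eef_rot: [-0.495, 0.506, 0.494, 0.505]
ft_force: [-0.4, 0.3, -0.5]
grip_width: 0.585
```

Run:
```python
from h import *
st(); pm('scene',(365,302))
```

```text
t 9.6 tcp cm [56.4   7.01  7.03] u,v 56.69 -3.92 toolx [ 0.001 -0.003 -1.   ] jaw yaw 88.74 F [-0.4  0.3 -0.5] q [ 0.03  0.22  1.57 -0.    1.35 -1.52] w 0.585
scene size [7.86 9.99] ang 10.89 ctr u,v 63.42 -3.67 u range 59.48 67.36 v range -8.67 1.32
```

Call:
{"method": "arm_command", "body": {
  "motion": [
    [5,0,0,0,0,0,6],
    [5,0,0,-1.5,0,0,12.3],
    [5,0,0,-3,0,0,12.3],
    [5,0,0,-4.5,0,0,12.3],
    [5,0,0,-5.5,0,0,12.3],
    [5,0,0,-6,0,0,12.3],
    [5,0,0,-6,0,0,12.3]
  ]
}}

```text
time: 10.35
tcp_pos: [0.5636, 0.0701, 0.0095]
eef_rot: [0.547, -0.449, -0.546, -0.448]
ft_force: [-0.5, -0.6, 0.5]
grip_width: 0.586
```

Run:
```python
from h import *
st()
```

```text
t 10.35 tcp cm [56.36  7.01  0.95] u,v 56.66 -3.92 toolx [ 0.    -0.003 -1.   ] jaw yaw 101.21 F [-0.5 -0.6  0.5] q [ 0.03  0.29  1.62 -0.    1.23 -1.74] w 0.586
```

Call:
{"method": "arm_command", "body": {
  "motion": [
    [5,0.49,0.1,0.1,0,0,0],
    [5,0.98,0.21,0.1,0,0,0],
    [5,1.47,0.31,0.1,0,0,0],
    [5,1.96,0.42,0.1,0,0,0],
    [5,2.45,0.52,0.1,0,0,0],
    [5,2.93,0.62,0.1,0,0,0],
    [5,3.42,0.73,0.1,0,0,0],
    [5,3.91,0.83,0.1,0,0,0],
    [5,4.4,0.94,0.1,0,0,0],
    [5,4.7,1.0,0.1,0,0,0],
    [5,5.0,1.06,0.1,0,0,0],
    [5,5.0,1.06,0.1,0,0,0]
  ]
}}

```text
time: 11.55
tcp_pos: [0.6141, 0.0809, 0.0105]
eef_rot: [0.547, -0.449, -0.546, -0.448]
ft_force: [-0.1, 0.1, 0.1]
grip_width: 0.586
```

Run:
```python
from h import *
st(); pm('scene',(365,315))
d=cam("scene"); cv2.imwrite("pics/sc4.png",cv2.resize(d["img"][240:360,235:425],None,fx=4,fy=4))
```

```text
t 11.55 tcp cm [61.41  8.09  1.05] u,v 61.82 -3.82 toolx [ 0.001 -0.002 -1.   ] jaw yaw 101.21 F [-0.1  0.1  0.1] q [ 0.04  0.39  1.49 -0.    1.27 -1.73] w 0.586
scene size [ 8.28 10.06] ang 10.93 ctr u,v 66.71 -3.68 u range 62.58 70.86 v range -8.72 1.34
```

View pics/sc4.png

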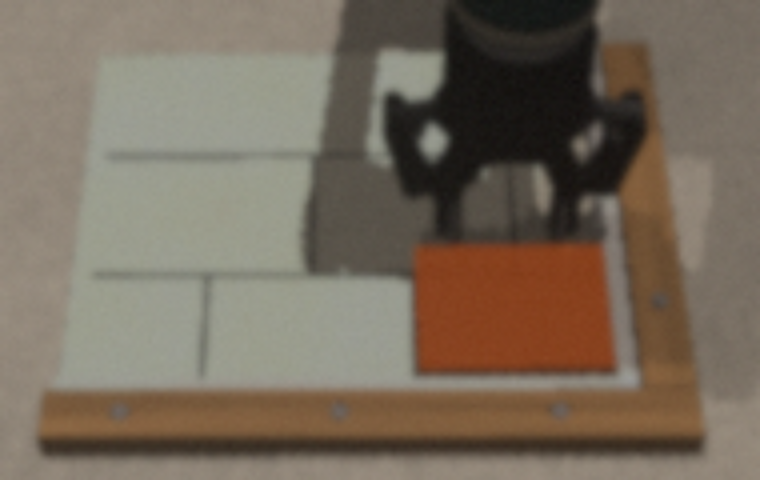

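The pane is square and still in the side channel, with the fingers on its near edge. Its far edge is about 17 mm short of home, so I'll push on slowly.

Call:
{"method": "arm_command", "body": {
  "motion": [
    [5,0.25,0.05,0,0,0,0],
    [5,0.49,0.1,0,0,0,0],
    [5,0.74,0.15,0,0,0,0],
    [5,0.93,0.19,0,0,0,0],
    [5,1.08,0.22,0,0,0,0],
    [5,1.23,0.25,0,0,0,0],
    [5,1.23,0.25,0,0,0,0]
  ]
}}

```text
time: 12.35
tcp_pos: [0.6265, 0.0835, 0.0106]
eef_rot: [0.547, -0.449, -0.546, -0.448]
ft_force: [0.1, -0.2, -0.5]
grip_width: 0.582
```

Call:
{"method": "arm_command", "body": {
  "motion": [
    [5,0.1,0.02,0,0,0,0],
    [5,0.2,0.04,0,0,0,0],
    [5,0.2,0.04,0,0,0,0]
  ]
}}

```text
time: 12.65
tcp_pos: [0.6287, 0.0839, 0.0106]
eef_rot: [0.547, -0.449, -0.546, -0.449]
ft_force: [-0.1, -0.2, -1.1]
grip_width: 0.586
```

Call:
{"method": "arm_command", "body": {
  "motion": [
    [5,0.1,0.02,0,0,0,0],
    [5,0.1,0.02,0,0,0,0],
    [5,0.1,0.02,0,0,0,0]
  ]
}}

```text
time: 12.95
tcp_pos: [0.6297, 0.0841, 0.0106]
eef_rot: [0.547, -0.449, -0.546, -0.449]
ft_force: [-2.3, -0.2, -0.1]
grip_width: 0.588
```

Call:
{"method": "arm_command", "body": {
  "motion": [
    [5,0.1,0.02,0,0,0,0],
    [5,0.1,0.02,0,0,0,0],
    [5,0.1,0.02,0,0,0,0]
  ]
}}

```text
time: 13.25
tcp_pos: [0.6299, 0.0842, 0.0104]
eef_rot: [0.547, -0.449, -0.546, -0.448]
ft_force: [-4.4, -1.1, 0.1]
grip_width: 0.588
```

Call:
{"method": "arm_command", "body": {
  "motion": [
    [5,0.12,0.02,0,0,0,0],
    [5,0.1,0.07,0,0,0,0],
    [5,0.1,0.14,0,0,0,0],
    [5,0.1,0.14,0,0,0,0]
  ]
}}

```text
time: 13.65
tcp_pos: [0.6299, 0.0845, 0.0103]
eef_rot: [0.547, -0.451, -0.546, -0.447]
ft_force: [-6.4, -3.4, 2.7]
grip_width: 0.587
```

Run:
```python
from h import *
st(); pm('scene',(365,320))
d=cam("scene"); cv2.imwrite("pics/sc5.png",cv2.resize(d["img"][270:370,325:425],None,fx=6,fy=6))
d=cam("top"); cv2.imwrite("pics/top5.png",cv2.resize(d["img"][110:230,195:345],None,fx=5,fy=5))
st()
```

```text
t 13.65 tcp cm [62.99  8.45  1.03] u,v 63.44 -3.77 toolx [-0.003 -0.005 -1.   ] jaw yaw 101.2 F [-6.4 -3.4  2.7] q [ 0.05  0.42  1.44 -0.    1.29 -1.72] w 0.587
scene size [ 6.9  10.05] ang 10.93 ctr u,v 67.65 -3.68 u range 64.2 71.1 v range -8.71 1.34
t 13.8 tcp cm [62.99  8.45  1.03] u,v 63.44 -3.77 toolx [-0.003 -0.004 -1.   ] jaw yaw 101.2 F [-5.2 -3.7  2.5] q [ 0.05  0.42  1.44 -0.    1.29 -1.72] w 0.585
```

View pics/sc5.png

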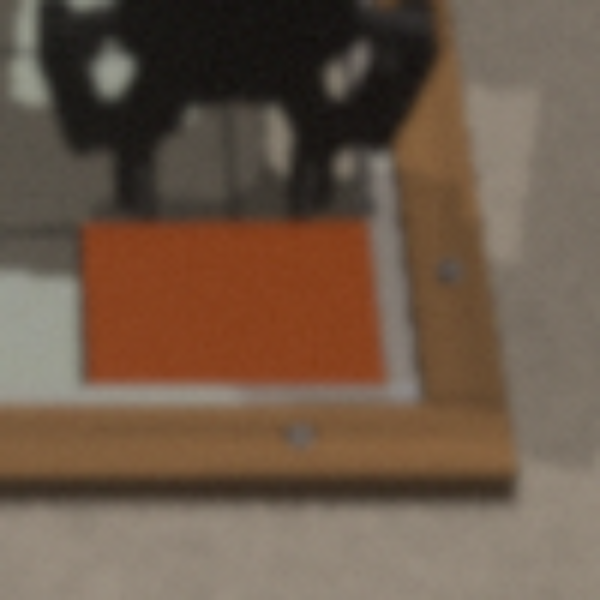

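View pics/top5.png

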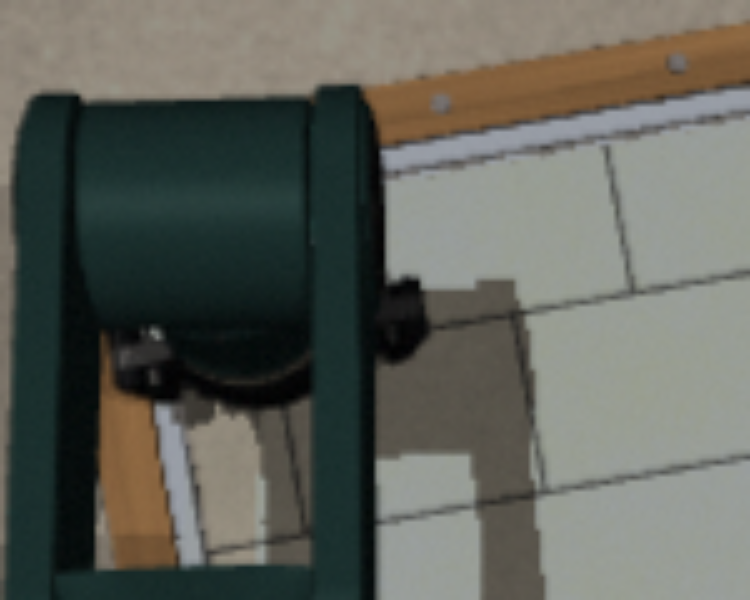

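Both visible edges sit under the lips. A further 1 mm push command didn't advance the pane at all, and about 6 N toward the far web plus 3 N toward the side web is holding steady. I'm handing the job in.

```bash
python3 -c "
from h import *
st(); print(manip.finish_job()); st()"
```

```text
t 13.8 tcp cm [62.99  8.45  1.03] u,v 63.44 -3.77 toolx [-0.003 -0.004 -1.   ] jaw yaw 101.2 F [-5.2 -3.7  2.5] q [ 0.05  0.42  1.44 -0.    1.29 -1.72] w 0.585
the job is handed in; nothing more can be done
None
the job is handed in; nothing more can be done
```

The pane is seated in both came channels, and the job was handed in at 13.8 s with the fingers still pressing it against the far came. I squared it with two fingertips while sliding it flat into the side came. Then I moved the fingers to its near edge and pushed it along the side channel until it stopped on the far web.

**Last checks:**
- **Fit:** Both pushes stopped firmly, at about 5 N each. A further 1 mm push command did not move the pane. In the last scene picture its edges are under both lips, and its angle of 10.9° matches the border's 11.0°.
- **Hold:** At hand-in the fingers pushed with about 6 N toward the far web and about 3 N toward the side web.
- **Small disagreement:** The side stop came about 2 mm beyond where the camera put that web. That is about the calibration error, so I trusted the contact. The far stop agreed within 1 mm.
- **Top view:** The arm hid the pane in the final top picture, so the visual check rests on the scene camera alone.
- **Bystanders:** The arm stayed clear of the roundel, tub and hammer on its planned path, but I did not measure their positions again afterwards.

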